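# Close and lock the service panel of the vibrating-table drive

## Robot

A 6-joint arm with a two-finger parallel gripper is mounted at the origin on a cart in front of the work surface, level with it; the furniture and walls round the work are solid. World frame = base frame: x ahead of the robot, y to its left, z up, the work surface at z = 0. Lengths are in m, angles in rad, forces in N, time in s.
With the tool pointing down it reaches from about 0.35 to 0.925 m from the base axis. Payload 6.4 kg.
Tool frame: the origin (TCP) lies on the centre line of the jaws, within the pads' length; the fingertips stand 11 mm ahead of it and the grasp point (between the pads) lies 8 mm behind it; z points along the fingers, y is the line along which they close (so a half turn about z gives the same grasp; the last joint's range is limited). The gripper opens to 85 mm and grips with 20 to 120 N. Pads are 22 mm wide; open, the fingers measure 114 mm over their backs; the gripper's body (76 mm by 85 mm) begins 54 mm behind the grasp point. The pads swing forward as they close: fully open they stand 13 mm farther back than shut.
Start: joints at [-1.445, 0.245, 1.558, -0, 1.339, -0.174], TCP at [0.192, -0.621, 0.242] pointing down, gripper open.
Joint ranges: [-3.13, 3.13], [-1.02, 2.26], [0.13, 2.54], [-0.95, 4.09], [0.21, 2.88], [-2.74, 2.74]. Speed limits (rad/s): [2.57, 2.57, 3.14, 3.14, 3.14, 3.14].

## Interface

Orientations are given as a 3x3 rotation matrix whose columns are the frame's x, y, z axes.
In Python, from bench import robot, optics, ticket, nets gives the robot as it stands.
- The arm moves only by the tool servo_tool, never from a script. Its arguments are lists of equal length, an entry for each row: "jaw": the closure, from -1 (fully open) to 1 (shut), so that 0 is half open; "translation": the shift along the world's x, y, z each as a share of 0.5 m, from -1 to 1, a list of three; "dr": the turn, a rotation vector about the world's x, y, z each as a share of 180 degrees, from -1 to 1, a list of three. In form: {"jaw": [jaw, ...], "translation": [[x, y, z], ...], "dr": [[rx, ry, rz], ...]}. A call has 1 to 20 rows; each row is the pose to reach, as a shift and turn from the pose commanded when the call began, turning the shorter way round; what a row does not reach only later rows make up. A row lasts 1/12 s, in which the tool goes at most 41.7 mm and 7.16 degrees, less where a joint would pass 70% of its speed; a pose out of reach is approached as far as the arm can. A call with a number of a shift or a turn outside -1 to 1 is refused whole. A call with a gripper value outside its range is refused whole. The fingers move at their own pace and stop on an object; the grip force is fixed at half the most. Time passes only in rows, so rows that repeat a pose let the fingers close. It gives the time, the measured TCP pose, the force, the opening and the grip force at its end, in the units of the state.
- robot.sense(): the state, without advancing time (a new reading comes with each control period).
- optics.get_image(name): name is "scene" or "top" or "wrist"; returns a dict with "pixels" (384x512x3 uint8, red, green, blue), "z_map" (384x512 float32, m along the optical axis (not along the pixel's ray), 0 where there is no reading), "K" (3x3 intrinsics, pixels), "R" (3x3) and "t" (3): a world point X has camera coordinates R X + t; the wrist camera has in their place "hand_eye" (4x4, takes a point from camera to tool coordinates, whose origin is the TCP and whose axes are the flange's). Camera axes: x right, y down, z forward; pixel columns grow to the right and rows downward; lengths in m; the calibration is good to about 2 mm. A picture is of the moment at which its call begins: read the wrist's pose just before it.
- ticket.finish_job(): hands the job in; it is judged then, once.
Trained networks look in a picture, given as the dict that the camera call returned (one of the last four; its "shot" number tells which), for a name from the list of things; names that differ only in an ending like _2 or _b are one class to them, and where a whole thing is asked for, a point or a joint stands for the part that bears it (a point fixed in the world has none). Each returns a list of dicts, best first, with "p" (0 to 1); they miss things now and then, are a little off and sometimes report something else, mostly with a low value. They report only what shows in the picture. A call takes as long as a camera call.
- nets.look_for(label, picture): "rect" ([centre column, centre row, width, height] in pixels, round what is visible of it).
- nets.regions_of(label, picture): "pixels" (384x512 bool, what is visible of it) and "rect" ([centre column, centre row, width, height] in pixels, round what is visible of it).
- nets.landmark_of(label, picture): "at" ([column, row] in pixels: a listed point, or the origin of a listed thing).
The state is a dict: "time": time; "joint_positions": joint angles; "qd": joint speeds; "joint_torque": joint torques, N m; "ee_pos": TCP position; "eef_rot": TCP orientation; "ft_force": force on the tool from outside, world axes, zero at the start; "ft_torque": the same for the moment, N m; "grip_width": finger opening in m; "grasp_force": force on a finger pad.
Only numpy, scipy, OpenCV 4.12 (cv2) and the standard library are available. Lean on these libraries where they do the work, as an engineer would, in place of code of your own. Each camera call takes 0.05 s, during which the arm holds its last target. There are 200 camera calls.

## Task

The service panel on the drive unit has been left slid part-way open. With the fingertips only, push the panel fully home against its end stop, then set a fingertip in the slot of the round quarter-turn fastener and turn it clockwise (seen from above) to its stop, so that its pointer stands at the green mark and the panel is locked. Grasp and lift nothing, leave the things standing around where they are, and finish with the hand clear.

Things in the scene. Friction and masses are not known exactly. Their poses are not given: they have to be found in the camera images.
- drive_unit: White box, fixed, 295 x 180 mm, 88 mm high over its aluminium side rails and far end stop. Origin on the table plane; the box reaches from x = -175 to +120 mm, y = -90 to +90 mm. Its x axis points along the slide towards home (roughly away from the robot), y left, z up. Nothing on it is higher than 97 mm. With the panel home the fastener's axis stands at x = +25 mm, y = 0.
- service_panel (a joint): Aluminium panel, 220 x 152 x 5 mm, top face at z = 83 mm, sliding between the unit's rails. Value in m: 0 = home against the end stop; positive = open towards the unit's -x side (at most 0.065; starts between 0.03 and 0.06). Slides stiffly, about 8 N, and stays where left. Push it by its lip or by a finger against the end of the fastener's slot.
- panel_lip (a point): Top middle of the front (-x) face of the panel's turned-up lip, which runs across the whole front edge of the panel, 152 mm long, 6 mm thick, its top 14 mm above the panel. Moves with the panel; axes as the drive unit's.
- fastener (a joint): Dark round disc in the panel. Value in rad: 0 = open (white pointer at the red dot, +x side); grows clockwise seen from above to 1.571 at its stop = locked (pointer at the green dot, on the unit's right, -y). Starts at 0 to 0.3. Turns easily (0.04 N m, 2 N at 20 mm from the axis), stays where left. A tongue under it blocks the turn part-way unless the panel is home.
- slot_center (a point): On the fastener's axis at the mouth of its slot, 84 mm above the table; moves with the panel. Disc 104 mm across, 1 mm proud of the panel. The slot is a straight trough through the disc's centre, 88 mm long (closed ends 44 mm each side of the axis), 40 mm wide, 16 mm deep, flat floor. Its x axis runs along the slot to the white pointer, z up.
- nozzle_a: Steel piping nozzle, cone 30 mm wide, 40 mm high, loose, standing beside the drive unit; bystander. Origin under its centre.
- ring_cutter: Steel ring cutter 53 mm wide, 26 mm high, loose, beside the drive unit; bystander. Origin under its centre.
- nozzle_b: Steel piping nozzle 27 mm wide, 36 mm high, loose bystander. Origin under its centre.
- nozzle_c: Steel piping nozzle 24 mm wide, 32 mm high, loose bystander. Origin under its centre.
- mug: Purple mug, 82 x 112 mm with its handle, 89 mm high, loose bystander. Origin at its underside.
- bowl: Small bowl 117 mm wide, 45 mm high, loose bystander. Origin under its centre.
- probe_thermometer: Red folding thermometer 132 x 47 x 17 mm lying on the table, loose bystander. Origin under its centre.

How it is judged:
On the way, in this order (a step that is already met when the one before it is completed fails the run):
1. the panel is pushed home, the fastener not yet turned (value of joint service_panel below 0.005 m and value of joint fastener below 1.2 rad), for 0.1 s.
2. the fastener is turned to its stop with the panel home (value of joint fastener above 1.45 rad and value of joint service_panel below 0.005 m), for 0.2 s.
At the end, for the whole second after the job is handed in: The panel is home (open by less than 5 mm) and the fastener is turned to more than 1.45 rad (its stop is at 1.571), at the end with the hand clear (all of step 2); the robot touches nothing.
It fails at once if a thing standing around is lifted or shifted by more than 20 mm (distance of any of nozzle_a, ring_cutter, nozzle_b, nozzle_c, mug, bowl, probe_thermometer from where it was at the start of the episode above 0.02 m).
It also fails if it takes over 35 s, if anything falls off the work surface, if the arm or the gripper's body presses on something with over 40 N, if the wrist force passes 120 N, or if a joint passes its speed limit or range.

## Working session

There is one attempt and no reset: what is moved stays moved. The work goes in short steps, Python scripts to look and compute and a tool call to move; the robot and the scene stay as the last step left them, time stands still between calls to the robot, and variables do not carry over. Pictures are saved under pics/ and viewed, at most 10 in all, crops included, and the job is handed in when it is done.

Besides the shell and the picture viewer there is one more tool, called as name(argument=value, ...) on one line, values as JSON. servo_tool: Moves the arm, as the interface text tells. Its arguments: {"type":"object","properties":{"jaw":{"type":"array"},"translation":{"type":"array"},"dr":{"type":"array"}},"required":["jaw","translation","dr"]}

```bash
mkdir -p pics
cat > h.py <<'E'
import numpy as np, cv2
from bench import robot, optics, ticket, nets
def toworld(p,uv,z=None):
    K,R,t=p["K"],p["R"],p["t"]
    r=R.T@(np.linalg.inv(K)@[uv[0],uv[1],1.]); c=-R.T@t
    if z is None:
        d=p["z_map"][int(round(uv[1])),int(round(uv[0]))]; return c+r*d
    return c+r*(z-c[2])/r[2]
E
python3 - <<'E'
from h import *
for n in ("top","scene"):
    p=optics.get_image(n); cv2.imwrite(f"pics/{n}0.png",p["pixels"][:,:,::-1])
    for l,z in (("drive_unit",0),("panel_lip",.097),("slot_center",.084),("fastener",.084)):
        for o in nets.landmark_of(l,p)[:2]: print(n,l,round(o["p"],2),np.round(o["at"],1),np.round(toworld(p,o["at"],z),4),np.round(toworld(p,o["at"]),4))
    for l in ("nozzle_a","ring_cutter","mug","bowl","probe_thermometer"):
        for o in nets.landmark_of(l,p)[:4]: print(n,l,round(o["p"],2),np.round(o["at"],1),np.round(toworld(p,o["at"],0),3))
print(robot.sense())
E
```

```text
top drive_unit 0.56 [322.1 179.1] [0.5245 0.166  0.    ] [0.5079 0.1833 0.086 ]
top panel_lip 0.76 [332.1 237.2] [0.365  0.1624 0.097 ] [0.3655 0.1586 0.0803]
top slot_center 0.68 [330.3 180.4] [0.5055 0.1625 0.084 ] [0.5084 0.159  0.0687]Traceback (most recent call last):
  File "<stdin>", line 5, in <module>
ValueError: it knows: bowl, drive_unit, mug, nozzle, panel_lip, probe_thermometer, ring_cutter, slot_center
```

Run:
```python
from h import *
for n in ("top","scene"):
    p=optics.get_image(n); cv2.imwrite(f"pics/{n}0.png",cv2.resize(p["pixels"][:,:,::-1],(800,600)))
    for l,z in (("drive_unit",0),("panel_lip",.097),("slot_center",.084)):
        for o in nets.landmark_of(l,p)[:2]: print(n,l,round(o["p"],2),np.round(o["at"],1),np.round(toworld(p,o["at"],z),4),np.round(toworld(p,o["at"]),4))
    for l in ("nozzle","ring_cutter","mug","bowl","probe_thermometer"):
        for o in nets.landmark_of(l,p)[:4]: print(n,l,round(o["p"],2),np.round(o["at"],1),np.round(toworld(p,o["at"],0),3))
s=robot.sense(); print(s["time"],s["ee_pos"],s["eef_rot"],s["grip_width"])
```

```text
top drive_unit 0.88 [322.  178.6] [0.5259 0.1662 0.    ] [0.5089 0.1838 0.0871]
top panel_lip 0.69 [332.3 235.4] [0.3693 0.1619 0.097 ] [0.3693 0.162  0.0972]
top slot_center 0.94 [329.2 181.2] [0.5034 0.1652 0.084 ] [0.5055 0.1627 0.0727]
top nozzle 0.67 [279.2 200.2] [0.464 0.282 0.   ]
top nozzle 0.63 [196.9 242.5] [0.346 0.499 0.   ]
top nozzle 0.57 [216.  243.4] [0.344 0.448 0.   ]
top ring_cutter 0.4 [276.5 172.2] [0.541 0.291 0.   ]
top mug 0.75 [153.7 207.8] [0.435 0.619 0.   ]
top bowl 0.58 [201.  213.9] [0.422 0.491 0.   ]
top probe_thermometer 0.8 [241.1 232.9] [0.374 0.383 0.   ]
scene drive_unit 0.74 [296.7 197.6] [0.5258 0.1647 0.    ] [0.4091 0.2512 0.0876]
scene drive_unit 0.71 [153.7 264.6] [0.4259 0.626  0.    ] [0.4056 0.6287 0.0176]
scene panel_lip 0.59 [337.6 193.9] [0.3649 0.1556 0.097 ] [0.3664 0.1541 0.0958]
scene slot_center 0.64 [303.5 174. ] [0.5156 0.1554 0.084 ] [0.5372 0.1389 0.07  ]
scene nozzle 0.46 [269.6 219.7] [0.462 0.298 0.   ]
scene nozzle 0.43 [237.5 262.7] [0.345 0.451 0.   ]
scene nozzle 0.43 [218.  272.4] [0.336 0.504 0.   ]
scene ring_cutter 0.76 [257.8 207.4] [0.531 0.297 0.   ]
scene mug 0.92 [152.4 260.7] [0.44  0.625 0.   ]
scene bowl 0.7 [212.  245.7] [0.429 0.481 0.   ]
scene probe_thermometer 0.72 [260.3 248.3] [0.366 0.379 0.   ]
1.1 [ 0.19197657 -0.62100751  0.24229502] [[ 9.55393120e-01  2.95337071e-01 -1.35745536e-05]
 [ 2.95337071e-01 -9.55393120e-01  6.66677380e-06]
 [-1.10000897e-05 -1.03784587e-05 -1.00000000e+00]] 0.08522667088650036
```

View pics/top0.png

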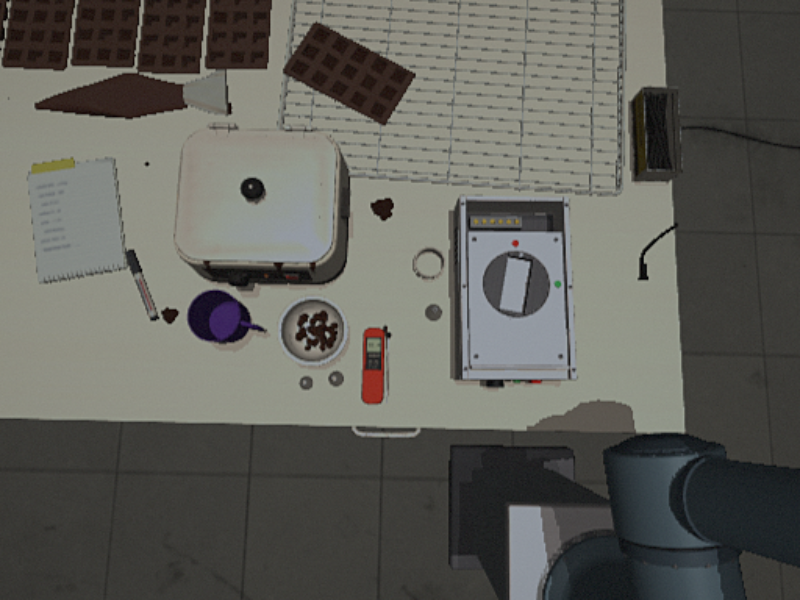

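View pics/scene0.png

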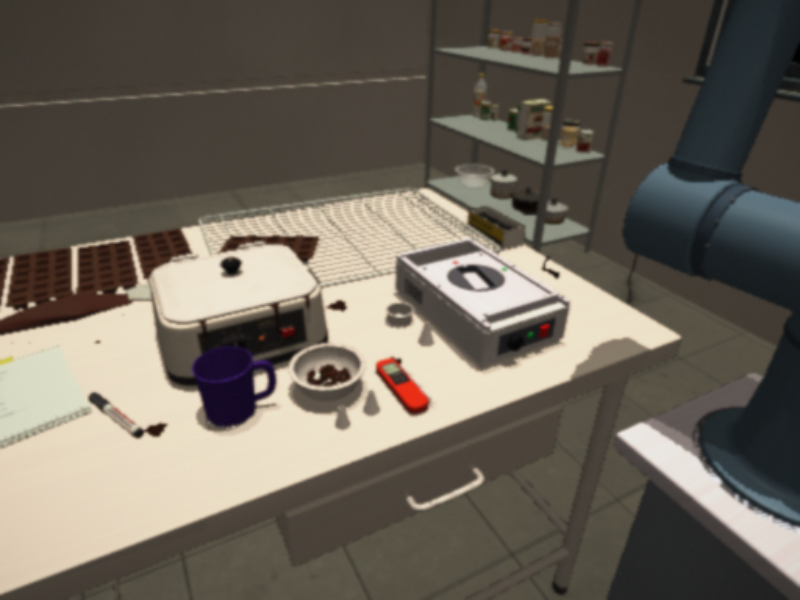

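The top view shows the unit at about (515,290), almost square to the table. The pointer is turned slightly clockwise, and the red dot is at (515,243) and the green at (558,284). Next I'll fit the unit's pose from depth.

Run:
```python
from h import *
p=optics.get_image("top")
K,R,t=p["K"],p["R"],p["t"]
v,u=np.mgrid[:384,:512]; d=p["z_map"]
X=(np.stack([(u-K[0,2])/K[0,0]*d,(v-K[1,2])/K[1,1]*d,d],-1)-t)@R
def box(m): 
    r=cv2.minAreaRect((X[m][:,:2]*1000).astype(np.float32)); return np.round(r[0],1),np.round(r[1],1),round(r[2],2),m.sum()
roi=(abs(X[...,0]-.5)<.25)&(abs(X[...,1]-.16)<.115)&(d>0)
print("unit top",box(roi&(X[...,2]>.078)&(X[...,2]<.105)))
lip=roi&(X[...,2]>.092)&(X[...,0]<.42); print("lip",box(lip))
s=roi&(abs(X[...,0]-.505)<.06)&(abs(X[...,1]-.16)<.06)&(X[...,2]<.076); print("slot",box(s),np.median(X[s][:,2]),X[s].mean(0))
px=p["pixels"].astype(int)
c=(px.max(2)<110)&(abs(X[...,0]-.505)<.065)&(abs(X[...,1]-.16)<.065); print("disc",box(c))
for k,m in(("red",(px[...,0]>px[...,1]+70)),("grn",(px[...,1]>px[...,0]+50))):
    m=m&roi&(X[...,2]>.075); print(k,X[m].mean(0),m.sum())
```

```text
unit top (array([499.7, 164. ]), array([293. , 179.8]), 0.99, np.int64(6599))
lip (array([329.5, 146.6]), array([212.4, 151.9]), 86.41, np.int64(1233))
slot (array([505.4, 162.7]), array([113.2,  82. ]), 33.11, np.int64(535)) 0.06977657062063616 [0.50360894 0.16137478 0.06884695]
disc (array([505.6, 164.6]), array([112.7, 107. ]), 28.33, np.int64(926))
red [0.5692096  0.16422227 0.08559274] 10
grn [0.50449574 0.09730753 0.08496369] 11
```

servo_tool(jaw=[1,1,1,1,1,1,1,1,1,1,1,1,1,1,1,1], translation=[[0.4,1,0],[0.4,1,0],[0.4,1,0],[0.4,1,0],[0.4,1,0],[0.4,1,0],[0.4,1,0],[0.4,1,0],[0.4,1,0],[0.4,1,0],[0.4,1,0],[0.4,1,0],[0.4,1,0],[0.4,1,0],[0.4,1,0],[0.4,1,0]], dr=[[0,0,-0.09],[0,0,-0.09],[0,0,-0.09],[0,0,-0.09],[0,0,-0.09],[0,0,-0.09],[0,0,-0.09],[0,0,-0.09],[0,0,-0.09],[0,0,-0.09],[0,0,-0.09],[0,0,-0.09],[0,0,-0.09],[0,0,-0.09],[0,0,-0.09],[0,0,-0.09]])

```text
time: 2.48
ee_pos: [0.392, -0.1211, 0.2424]
eef_rot: [[1.0, 0.018, 0.0], [0.018, -1.0, -0.001], [0.0, 0.001, -1.0]]
ft_force: [-0.0, -0.9, 0.0]
grip_width: -0.0
grasp_force: 0.0
```

servo_tool(jaw=[1,1,1,1,1,1,1,1,1,1,1], translation=[[0.224,0.569,-0.1],[0.224,0.569,-0.1],[0.224,0.569,-0.1],[0.224,0.569,-0.1],[0.224,0.569,-0.1],[0.224,0.569,-0.1],[0.224,0.569,-0.1],[0.224,0.569,-0.1],[0.224,0.569,-0.18],[0.224,0.569,-0.18],[0.224,0.569,-0.18]], dr=[[0,0,0],[0,0,0],[0,0,0],[0,0,0],[0,0,0],[0,0,0],[0,0,0],[0,0,0],[0,0,0],[0,0,0],[0,0,0]])

```text
time: 3.4
ee_pos: [0.5028, 0.1619, 0.1502]
eef_rot: [[1.0, 0.015, -0.005], [0.015, -1.0, -0.001], [-0.005, 0.001, -1.0]]
ft_force: [0.1, 0.2, 0.3]
grip_width: -0.0002
grasp_force: 0.0
```

Run:
```python
from h import *
s=robot.sense(); p=optics.get_image("wrist"); cv2.imwrite("pics/w1.png",p["pixels"][:,:,::-1])
T=np.eye(4); T[:3,:3]=s["eef_rot"]; T[:3,3]=s["ee_pos"]; C=T@p["hand_eye"]; p["R"]=C[:3,:3].T; p["t"]=-C[:3,:3].T@C[:3,3]
print(s["ee_pos"],C[:3,3])
q=p["R"]@(s["ee_pos"]+[0,0,-.011])+p["t"]; q=p["K"]@q; print("tip px",q[:2]/q[2])
for l,z in(("slot_center",.084),("panel_lip",.097)):
    for o in nets.landmark_of(l,p)[:2]: print(l,o["p"],o["at"],toworld(p,o["at"],z),toworld(p,o["at"]))
```

```text
[0.50284922 0.1619001  0.15021212] [0.57080565 0.16300482 0.28170347]
tip px [255.69522762 245.76683572]
slot_center 0.87 [252.8, 206.6] [0.50408335 0.16378506 0.084     ] [0.49873351 0.16384762 0.06814801]
```

View pics/w1.png

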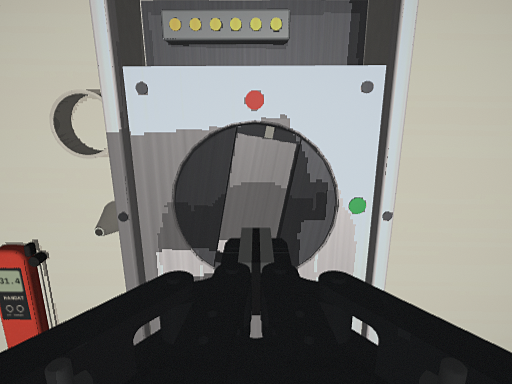

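servo_tool(jaw=[1,1,1,1,1,1,1,1], translation=[[0.02,-0.004,-0.05],[0.02,-0.004,-0.08],[0.02,-0.004,-0.1],[0.02,-0.004,-0.115],[0.02,-0.004,-0.125],[0.02,-0.004,-0.132],[0.02,-0.004,-0.132],[0.02,-0.004,-0.132]], dr=[[0,0,0],[0,0,0],[0,0,0],[0,0,0],[0,0,0],[0,0,0],[0,0,0],[0,0,0]])

```text
time: 4.22
ee_pos: [0.5143, 0.1615, 0.0869]
eef_rot: [[1.0, 0.017, 0.001], [0.017, -1.0, 0.0], [0.001, -0.0, -1.0]]
ft_force: [0.4, -0.2, 0.5]
grip_width: 0.0003
grasp_force: 0.0
```

servo_tool(jaw=[1,1,1,1,1,1,1,1,1,1,1,1,1,1,1], translation=[[0.01,-0.001,0],[0.02,-0.002,0],[0.03,-0.003,0],[0.038,-0.004,0],[0.046,-0.004,0],[0.054,-0.004,0],[0.062,-0.004,0],[0.07,-0.004,0],[0.078,-0.004,0],[0.086,-0.004,0],[0.094,-0.004,0],[0.102,-0.004,0],[0.11,-0.004,0],[0.118,-0.004,0],[0.118,-0.004,0]], dr=[[0,0,0],[0,0,0],[0,0,0],[0,0,0],[0,0,0],[0,0,0],[0,0,0],[0,0,0],[0,0,0],[0,0,0],[0,0,0],[0,0,0],[0,0,0],[0,0,0],[0,0,0]])

```text
time: 5.47
ee_pos: [0.5719, 0.1601, 0.086]
eef_rot: [[1.0, 0.017, -0.005], [0.017, -1.0, 0.001], [-0.005, -0.001, -1.0]]
ft_force: [-5.4, 2.2, 4.6]
grip_width: 0.0005
grasp_force: 2.8
```

servo_tool(jaw=[1,1,1,1,1,1,1], translation=[[0.005,0,0],[0.01,0,0],[0.015,0,0],[0.018,0,0],[0.021,0,0],[0.024,0,0],[0.024,0,0]], dr=[[0,0,0],[0,0,0],[0,0,0],[0,0,0],[0,0,0],[0,0,0],[0,0,0]])

```text
time: 6.05
ee_pos: [0.5834, 0.1602, 0.086]
eef_rot: [[1.0, 0.017, -0.005], [0.017, -1.0, 0.001], [-0.005, -0.001, -1.0]]
ft_force: [-7.0, 2.4, 5.5]
grip_width: 0.0
grasp_force: 3.7
```

```bash
cat > look.py <<'E'
from h import *
import sys
s=robot.sense(); p=optics.get_image("wrist"); cv2.imwrite(sys.argv[1],p["pixels"][:,:,::-1])
T=np.eye(4); T[:3,:3]=s["eef_rot"]; T[:3,3]=s["ee_pos"]; C=T@p["hand_eye"]; p["R"]=C[:3,:3].T; p["t"]=-C[:3,:3].T@C[:3,3]
print(s["ee_pos"],s["ft_force"])
for o in nets.landmark_of("slot_center",p)[:2]: print("wrist",o["p"],o["at"],toworld(p,o["at"],.084))
p=optics.get_image("top")
for l,z in(("slot_center",.084),("panel_lip",.097)):
    for o in nets.landmark_of(l,p)[:1]: print(l,o["p"],toworld(p,o["at"],z))
E
python3 look.py pics/w2.png
```

```text
[0.58339694 0.16024253 0.08596537] [-7.00760463  2.40682152  5.52949487]
wrist 0.97 [245.0, 316.9] [0.55013438 0.16479445 0.084     ]
slot_center 0.71 [0.54999549 0.16580714 0.084     ]
panel_lip 0.95 [0.41167411 0.16048783 0.097     ]
```

View pics/w2.png

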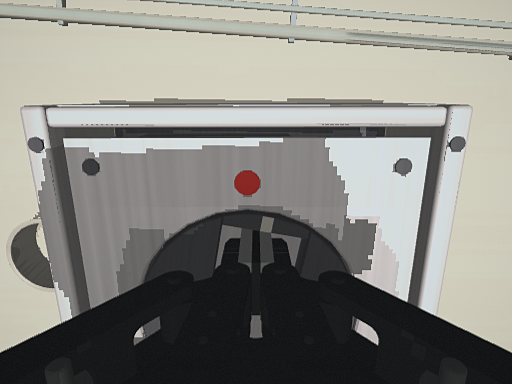

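The panel's far edge (row 138) is still a few mm short of the end stop (row 126), and the force is only the sliding friction. I'll push on.

servo_tool(jaw=[1,1,1,1,1,1], translation=[[0.003,0,0],[0.006,0,0],[0.009,0,0],[0.012,0,0],[0.012,0,0],[0.012,0,0]], dr=[[0,0,0],[0,0,0],[0,0,0],[0,0,0],[0,0,0],[0,0,0]])

```text
time: 6.8
ee_pos: [0.587, 0.1604, 0.0857]
eef_rot: [[1.0, 0.017, -0.012], [0.017, -1.0, 0.001], [-0.012, -0.001, -1.0]]
ft_force: [-16.4, 1.5, 11.1]
grip_width: -0.0
grasp_force: 8.2
```

servo_tool(jaw=[1,1,1,1], translation=[[0.004,0,0],[0.008,0,0],[0.008,0,0],[0.008,0,0]], dr=[[0,0,0],[0,0,0],[0,0,0],[0,0,0]])

```text
time: 7.13
ee_pos: [0.5876, 0.1611, 0.0856]
eef_rot: [[1.0, 0.018, -0.022], [0.018, -1.0, 0.001], [-0.022, -0.001, -1.0]]
ft_force: [-28.7, 3.7, 21.4]
grip_width: 0.0001
grasp_force: 15.0
```

```bash
python3 look.py pics/w3.png
```

```text
[0.5876125  0.16113381 0.08555302] [-28.74040842   3.68323718  21.38678248]
wrist 0.86 [246.3, 318.0] [0.55359539 0.16502826 0.084     ]
slot_center 0.74 [0.56183081 0.16595156 0.084     ]
panel_lip 0.77 [0.41818499 0.1609017  0.097     ]
```

View pics/w3.png

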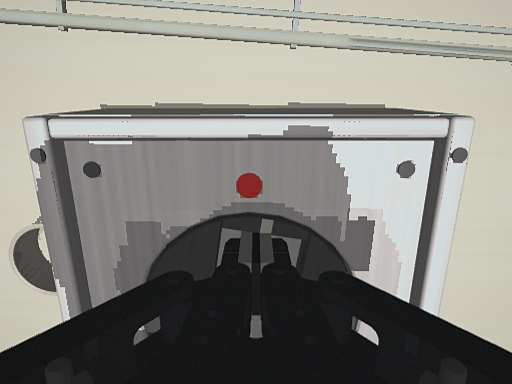

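The panel is home: it's flush with the stop, and the force rises with no further motion. I'll back off the slot's end and swing along the arc.

servo_tool(jaw=[1,1,1,1,1,1,1,1,1,1,1,1,1,1,1,1], translation=[[-0.015,0,0],[-0.029,0,0],[-0.029,0,0],[-0.032,-0.009,0],[-0.036,-0.018,0],[-0.039,-0.026,0],[-0.043,-0.03,0],[-0.047,-0.034,0],[-0.052,-0.037,0],[-0.057,-0.04,0],[-0.062,-0.042,0],[-0.067,-0.043,0],[-0.073,-0.044,0],[-0.078,-0.044,0],[-0.078,-0.044,0],[-0.078,-0.044,0]], dr=[[0,0,0],[0,0,0],[0,0,0],[0,0,0],[0,0,0],[0,0,0],[0,0,0],[0,0,0],[0,0,0],[0,0,0],[0,0,0],[0,0,0],[0,0,0],[0,0,0],[0,0,0],[0,0,0]])

```text
time: 8.72
ee_pos: [0.5571, 0.1381, 0.0868]
eef_rot: [[1.0, 0.016, 0.003], [0.016, -1.0, 0.002], [0.003, -0.002, -1.0]]
ft_force: [2.7, 4.5, -0.0]
grip_width: 0.0001
grasp_force: 2.1
```

```bash
python3 look.py pics/w4.png
```

```text
[0.557141   0.13805091 0.08679652] [ 2.74189466  4.46967567 -0.01559248]
wrist 0.82 [197.9, 260.1] [0.55339177 0.16460555 0.084     ]
slot_center 0.77 [0.55397933 0.17079822 0.084     ]
panel_lip 0.83 [0.42297541 0.15285975 0.097     ]
```

View pics/w4.png

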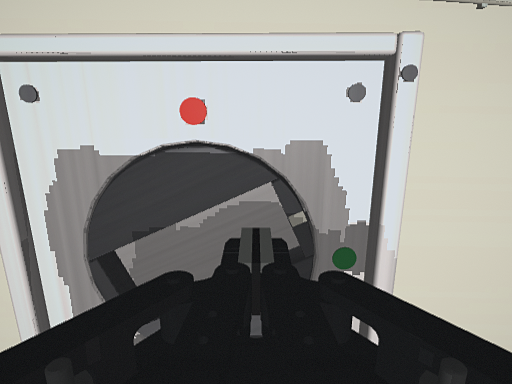

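The fastener has turned to roughly 65° and the panel is still home. I'll continue to the stop.

servo_tool(jaw=[1,1,1,1,1,1,1], translation=[[-0.006,0.001,0],[-0.012,0.002,0],[-0.017,0.003,0],[-0.02,0.003,0],[-0.023,0.003,0],[-0.023,0.003,0],[-0.023,0.003,0]], dr=[[0,0,0],[0,0,0],[0,0,0],[0,0,0],[0,0,0],[0,0,0],[0,0,0]])

```text
time: 9.55
ee_pos: [0.5459, 0.1389, 0.087]
eef_rot: [[1.0, 0.016, 0.003], [0.016, -1.0, 0.001], [0.003, -0.001, -1.0]]
ft_force: [3.8, 3.8, -0.9]
grip_width: -0.0003
grasp_force: 2.0
```

```bash
python3 look.py pics/w5.png
```

```text
[0.54586063 0.13894889 0.08698793] [ 3.80299217  3.75901281 -0.92788373]
wrist 0.59 [197.8, 237.3] [0.55337368 0.16524207 0.084     ]
slot_center 0.78 [0.55112032 0.16202808 0.084     ]
panel_lip 0.67 [0.41807033 0.15558046 0.097     ]
```

View pics/w5.png

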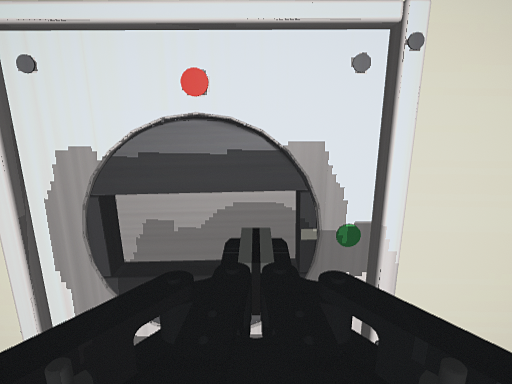

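servo_tool(jaw=[1,1,1,1,1], translation=[[-0.003,0,0],[-0.006,0,0],[-0.009,0,0],[-0.009,0,0],[-0.009,0,0]], dr=[[0,0,0],[0,0,0],[0,0,0],[0,0,0],[0,0,0]])

```text
time: 10.22
ee_pos: [0.5432, 0.139, 0.0872]
eef_rot: [[1.0, 0.016, 0.009], [0.016, -1.0, 0.001], [0.009, -0.001, -1.0]]
ft_force: [11.2, 4.0, -5.1]
grip_width: 0.0001
grasp_force: 5.4
```

The force has risen, so it's at the stop. I'll ease off into the slot's free space and rise.

servo_tool(jaw=[1,1,1,1,1,1,1,1,1,1,1], translation=[[0.008,0.004,0],[0.014,0.01,0],[0.014,0.01,0],[0.014,0.01,0.03],[0.014,0.01,0.08],[0.014,0.01,0.14],[0.014,0.01,0.2],[0.014,0.01,0.26],[0.014,0.01,0.3],[0.014,0.01,0.3],[0.014,0.01,0.3]], dr=[[0,0,0],[0,0,0],[0,0,0],[0,0,0],[0,0,0],[0,0,0],[0,0,0],[0,0,0],[0,0,0],[0,0,0],[0,0,0]])

```text
time: 11.13
ee_pos: [0.5473, 0.1439, 0.2373]
eef_rot: [[1.0, 0.017, 0.002], [0.017, -1.0, -0.0], [0.002, 0.0, -1.0]]
ft_force: [0.2, -0.1, -0.7]
grip_width: -0.0001
grasp_force: 0.0
```

```bash
python3 look.py pics/w6.png
```

```text
[0.54725265 0.14386489 0.23728618] [ 0.20192407 -0.14361429 -0.66781137]
wrist 0.91 [232.8, 171.0] [0.55366904 0.16468739 0.084     ]
wrist 0.33 [239.4, 172.1] [0.55276598 0.15873165 0.084     ]
panel_lip 0.55 [0.41684977 0.15607841 0.097     ]
```

View pics/w6.png

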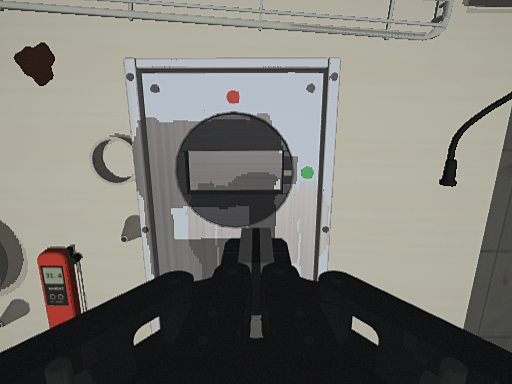

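The pointer (288,172) stands at the green dot (307,172), the panel is flush with the stop, and the hand is clear.

```bash
python3 -c "
from bench import ticket
print(ticket.finish_job())"
```

```text
the job is handed in; nothing more can be done
None
```

The panel is home against its end stop, the fastener is turned to its stop with the pointer at the green mark, the hand is clear, and the job is handed in; no verdict came back.

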